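# Press the insert: four clicks and hold

## Task

On the blue bench press, slide the carriage by its black post until the brass insert with the yellow ring sits right under the press pin. Only then bring the red lever bar down, feeling its clicks: go past the fourth click but not into a fifth, and finish while holding the bar there (it springs back up if let go). Leave everything else on the bench undisturbed.

Things in the scene. Friction and masses are not known exactly. Their poses are not given: they have to be found in the camera images.
- press: blue press on a grey base 280 (x) x 290 (y) x 20 mm, fixed. Origin at bench level below the pin. Its x runs along the carriage rail (away from the robot at yaw 0), y to the column and lever. Column y 75 to 125, x -37 to 37; head x -31 to 31, y 35 to 130, z 155 to 245; nose over the pin x -18 to 18, y -25 to 45, z 150 to 200. A short yellow line on the base's -y edge marks x = 0.
- carriage (a joint): carriage position along the rail (m), 0 nearest the robot to 0.14 farthest, grows along the press's x; the insert is under the pin at 0.10. Slides with about 3 N of friction and stays where left.
- insert (a point): top centre of the brass insert (12 mm across, in a 22 mm yellow ring, top 70 mm above the bench) on the green board in the white housing (150 x 110 mm) on the carriage; it moves with the carriage. A yellow line on the carriage plate, through the post, shows the insert's x.
- post (a point): on the axis of the carriage's upright black post, 20 mm across, for gripping from above; this point is 69 mm above the bench, the post's top is 89 mm and its foot 41 mm above the bench (the carriage plate). 120 mm to the press's -y side of the insert; moves with the carriage.
- pin_tip (a point): lower tip of the steel press pin (6 mm thick) below the head, 10 mm above the hollow insert; goes straight down into it (20 mm per rad) as the lever comes down, always over the press origin.
- lever (a joint): angle of the lever (rad): 0 is fully up, held by its return spring (pointing along the press's +y, 0.45 rad above horizontal); grows as the bar comes down, at most 1.0. The spring pushes back with about 6 to 8 N at the bar; towards each click this climbs to some 9 N and just past it drops to some 3 N. Let go, it springs right back up.
- lever_bar (a point): on the axis of the red bar at the lever's end, at the bar's middle, the place to pinch from above: a red sleeve that spins freely on its axis, 20 mm thick, lying along the press's x, free over 42 mm each side of this point; joined to the steel lever arm at its +x end only. 140 mm from the hinge; swings down in an arc about ring_axis.
- setting_ring (a joint): stiff orange ring behind the lever's toothed disc that carries the spring pawl; different in every press, 0 to 0.26 rad, not to be turned. The clicks (pawl passing over a tooth) come when lever minus setting_ring is 0.12, 0.25, 0.38, 0.51 (fourth), 0.64 (fifth), ..., 0.13 rad apart, about 18 mm of travel at the bar.
- ring_axis (a point): on the lever's hinge axis (parallel to the press's x), 80 mm to the +y side of the pin and 200 mm above the bench. Its frame turns with the orange ring: at ring 0 its y points along the fully raised lever.
- screw_carton: open yellow carton full of screws, 100 x 90 x 80 mm, a loose bystander; origin under its middle
- brown_box: open brown cardboard box, 110 x 80 x 50 mm, a loose bystander; origin under its middle
- spare_board: spare green circuit board lying flat, 120 x 70 x 8 mm, a loose bystander; origin under its middle
- screwdriver: blue-handled screwdriver lying on the bench, along its own x, a loose bystander
- alcohol: white bottle with blue cap, 56 diameter, 130 high, mm, a loose bystander; origin under its middle
- foam_block: cream foam block, 130 x 80 x 35 mm, a loose bystander; origin under its middle

How it is judged:
By the outcome, as a careful person would: the job done as asked, in the order asked, and still so for the second after the job is handed in, while the arm keeps its last pose, push and grip.
It also fails if it takes over 70 s, if anything falls off the work surface, if the arm or the gripper's body presses on something with over 40 N, if the wrist force passes 120 N, or if a joint passes its speed limit or range.

## Robot

A 6-joint arm with a two-finger parallel gripper is mounted at the origin on the work surface. World frame = base frame: x ahead of the robot, y to its left, z up, the work surface at z = 0. Lengths are in m, angles in rad, forces in N, time in s.
With the tool pointing down it reaches from about 0.3 to 0.875 m from the base axis. Payload 6.4 kg.
Tool frame: the origin (TCP) lies where the fingers leave the gripper's body, on its centre line; the fingertips stand 73 mm ahead of it and the grasp point (between the pads) lies 54 mm ahead of it; z points along the fingers, y is the line along which they close (so a half turn about z gives the same grasp; the last joint's range is limited). The gripper opens to 85 mm and grips with 20 to 120 N. Pads are 22 mm wide; open, the fingers measure 114 mm over their backs; the gripper's body (76 mm by 85 mm) begins 54 mm behind the grasp point. The pads swing forward as they close: fully open they stand 13 mm farther back than shut.
Start: joints at [1.117, 0.181, 1.607, -0, 1.354, -0.206], TCP at [0.141, 0.557, 0.304] pointing down, gripper open.
Joint ranges: [-2.99, 2.99], [-0.89, 2.07], [0.3, 2.58], [-1.14, 4.28], [0, 2.63], [-3.12, 3.12]. Speed limits (rad/s): [2.57, 2.57, 3.01, 3.14, 3.14, 3.14].

## Interface

Orientations are given as a unit quaternion [w, x, y, z].
In Python, from bench import ctrl gives the robot as it stands.
- The arm moves only by the tool carry_out, never from a script. Its argument "steps" is one flat list of numbers, 7 for each row, row after row: the shift along the tool's x, y, z in m, then the turn, a rotation vector about the tool's x, y, z in rad, then the opening, from 0 (shut) to 1 (fully open). In form: [dx, dy, dz, wx, wy, wz, claw, dx, dy, dz, wx, wy, wz, claw, ...]. A call has 1 to 20 rows; each row is the pose to reach, as a shift and turn from the pose commanded when the call began, along the tool's axes at that moment; what a row does not reach only later rows make up. A row lasts 1/10 s, in which the tool goes at most 50 mm and 8.59 degrees, less where a joint would pass 70% of its speed; a pose out of reach is approached as far as the arm can. A call with a gripper value outside its range is refused whole. The fingers move at their own pace and stop on an object; the grip force is fixed at half the most. Time passes only in rows, so rows that repeat a pose let the fingers close. It gives the time, the measured TCP pose, the force, the opening and the grip force at its end, in the units of the state.
- ctrl.get_obs(): the state, without advancing time (a new reading comes with each control period).
- ctrl.camera(name): name is "scene" or "side" or "wrist"; returns the picture (420x560x3 uint8, red, green, blue); there is no depth.
- ctrl.camera_params(name): a dict with "vertical_fov" (degrees; the focal length in pixels is half the picture's height over the tangent of half this angle, whatever the lens; pixels are square), "cx", "cy" (the principal point, pixels), "k1" (the pictures are not rectified: a ray, as slopes to the right and down, at radius r is drawn at 1 + k1 r^2 times it, then the intrinsics apply), "cam_to_world" (4x4, takes a point from camera to world coordinates); the wrist camera has in their place "hand_eye" (4x4, takes a point from camera to tool coordinates, whose origin is the TCP and whose axes are the flange's). Camera axes: x right, y down, z forward; pixel columns grow to the right and rows downward; lengths in m; the calibration is good to about 2 mm. A picture is of the moment at which its call begins: read the wrist's pose just before it. camera_params takes no time and is no camera call.
- ctrl.hand_in(): hands the job in; it is judged then, once.
The state is a dict: "time_s": time; "q": joint angles; "dq": joint speeds; "joint_efforts": joint torques, N m; "eef_pos": TCP position; "eef_rot": TCP orientation; "wrist_force": force on the tool from outside, world axes, zero at the start; "torque": the same for the moment, N m; "opening": opening from 0.0 (shut) to 1.0 (fully open); "grasp_force": force on a finger pad.
Only numpy, scipy, OpenCV 4.12 (cv2) and the standard library are available. Lean on these libraries where they do the work, as an engineer would, in place of code of your own. Each camera call takes 0.05 s, during which the arm holds its last target. There are 200 camera calls.

## Working session

There is one attempt and no reset: what is moved stays moved. The work goes in short steps, Python scripts to look and compute and a tool call to move; the robot and the scene stay as the last step left them, time stands still between calls to the robot, and variables do not carry over. Pictures are saved under pics/ and viewed, at most 10 in all, crops included, and the job is handed in when it is done.

Besides the shell and the picture viewer there is one more tool, called by a JSON object that holds its "name" and its "arguments". carry_out: Moves the arm, as the interface text tells. Its arguments: {"type":"object","properties":{"steps":{"type":"array"}},"required":["steps"]}

```bash
mkdir -p pics; cat > h.py <<'E'
import numpy as np, cv2
from bench import ctrl
from scipy.spatial.transform import Rotation as R
def snap(n,f=None):
    im=ctrl.camera(n)
    if f: cv2.imwrite('pics/'+f,im[:,:,::-1])
    return im
def K(p):
    f=210/np.tan(np.radians(p['vertical_fov'])/2); return f
def T(n,obs=None):
    p=ctrl.camera_params(n)
    if n!='wrist': return p,np.array(p['cam_to_world'])
    o=obs or ctrl.get_obs(); M=np.eye(4); q=o['eef_rot']; M[:3,:3]=R.from_quat([q[1],q[2],q[3],q[0]]).as_matrix(); M[:3,3]=o['eef_pos']
    return p,M@np.array(p['hand_eye'])
def ray(n,u,v,obs=None):
    p,M=T(n,obs); f=K(p); d=np.array([(u-p['cx'])/f,(v-p['cy'])/f]); s=d.copy()
    for _ in range(30): s=d/(1+p['k1']*(s@s))
    return M[:3,3],M[:3,:3]@np.array([s[0],s[1],1])
def onz(n,u,v,z,obs=None):
    o,d=ray(n,u,v,obs); return o+d*(z-o[2])/d[2]
def proj(n,P,obs=None):
    p,M=T(n,obs); c=np.linalg.inv(M)@np.append(P,1); s=c[:2]/c[2]; s=s*(1+p['k1']*(s@s)); return s*K(p)+[p['cx'],p['cy']]
def tri(rays):
    A=0;b=0
    for o,d in rays:
        d=d/np.linalg.norm(d); P=np.eye(3)-np.outer(d,d); A=A+P; b=b+P@o
    return np.linalg.solve(A,b)
E
python3 - <<'E'
from h import *
o=ctrl.get_obs(); print(o)
for n in ['scene','side','wrist']:
    snap(n,n+'0.png'); print(n,ctrl.camera_params(n))
E
```

```text
{'time_s': 0.0, 'q': array([ 1.11669650e+00,  1.81527118e-01,  1.60802046e+00, -3.33821912e-06,
        1.35381760e+00, -2.06280752e-01]), 'dq': array([-0.00026923,  0.00179076,  0.00143422,  0.00039199,  0.00144905,
        0.00045984]), 'joint_efforts': array([-8.89229723e-04, -4.44873869e+01, -3.51331115e+01, -3.15723782e-04,
        9.26148175e-03,  2.88216904e-05]), 'eef_pos': array([0.14081895, 0.55703876, 0.30298586]), 'eef_rot': array([-2.85805644e-04,  1.23592298e-01,  9.92332685e-01, -8.38917134e-04]), 'wrist_force': array([-0.64139542,  0.55537805,  0.38160655]), 'torque': array([ 0.02168722, -0.03873846,  0.0092183 ]), 'grasp_force': 0.0, 'opening': 0.9991367081259892}
scene {'vertical_fov': 46.74879195037975, 'cx': 287.9514017679144, 'cy': 206.78185935548015, 'k1': -0.15770646563396057, 'cam_to_world': array([[-0.54864953,  0.4611473 , -0.69737139,  1.42668613],
       [ 0.83598392,  0.29191874, -0.46466582,  0.59629492],
       [-0.01070361, -0.83792996, -0.54567281,  0.90499074],
       [ 0.        ,  0.        ,  0.        ,  1.        ]])}
side {'vertical_fov': 50.63738722153264, 'cx': 273.93902289837365, 'cy': 209.8444677792751, 'k1': 0.02131530292413492, 'cam_to_world': array([[ 0.92995115, -0.24813157,  0.27133299,  0.18817922],
       [-0.36752282, -0.64909286,  0.66603711, -0.75275741],
       [ 0.01085547, -0.71910304, -0.69481866,  0.90672337],
       [ 0.        ,  0.        ,  0.        ,  1.        ]])}
wrist {'vertical_fov': 69.67895810920653, 'cx': 277.01753326606047, 'cy': 210.13685203023584, 'k1': -0.016930293946853008, 'hand_eye': array([[ 3.23567183e-04, -9.52746350e-01, -3.03766832e-01,
         7.74689701e-02],
       [ 9.99999826e-01,  1.58372575e-04,  5.68456510e-04,
        -1.35164697e-04],
       [-4.93486529e-04, -3.03766963e-01,  9.52746235e-01,
        -6.99093258e-02],
       [ 0.00000000e+00,  0.00000000e+00,  0.00000000e+00,
         1.00000000e+00]])}
```

View pics/scene0.png

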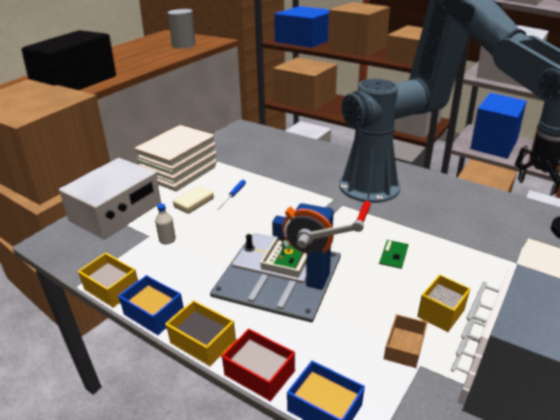

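View pics/side0.png

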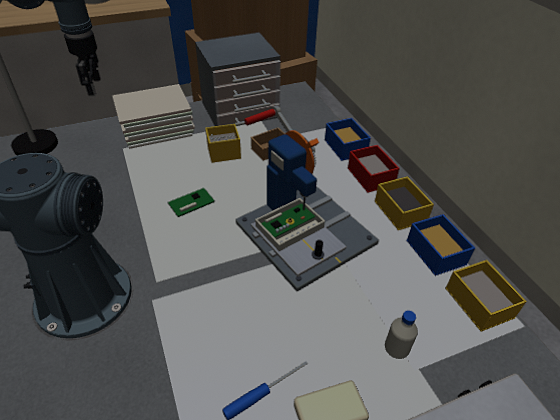

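The scene view shows the press near (285,265), with post at (249,241) and red bar at (364,211). The side view shows post at (319,248), insert near (291,220) and bar at (261,116).

```bash
python3 - <<'E'
from h import *
a=cv2.imread('pics/scene0.png')[195:320,205:380]; b=cv2.imread('pics/side0.png')[100:290,225:385]
a=cv2.resize(a,None,fx=2.28,fy=2.28,interpolation=cv2.INTER_CUBIC)
b=cv2.resize(b,None,fx=2.5,fy=2.5,interpolation=cv2.INTER_CUBIC)
c=np.zeros((475,800,3),np.uint8); c[:a.shape[0],:a.shape[1]]=a; c[:b.shape[0],400:400+b.shape[1]]=b
cv2.imwrite('pics/crop.png',c)
def red(n):
    im=cv2.imread(f'pics/{n}0.png').astype(int); B,G,Rr=im[...,0],im[...,1],im[...,2]
    m=((Rr>110)&(G<50)&(B<60)).astype(np.uint8)
    k,l,s,ce=cv2.connectedComponentsWithStats(m)
    for i in range(1,k):
        if s[i,4]>40: print(n,s[i],ce[i])
red('scene');red('side')
for n,u,v in [('scene',249,240),('side',319,248)]: print(onz(n,u,v,.069))
E
```

```text
scene [359 201  11  19 113] [364.13274336 209.5840708 ]
scene [296 212  33  15  56] [312.80357143 216.71428571]
scene [223 330  71  54 322] [257.37267081 357.45652174]
side [246 109  28  11  65] [259.55384615 114.        ]
[ 0.56358858 -0.11421179  0.069     ]
[ 0.57003656 -0.11743724  0.069     ]
```

View pics/crop.png

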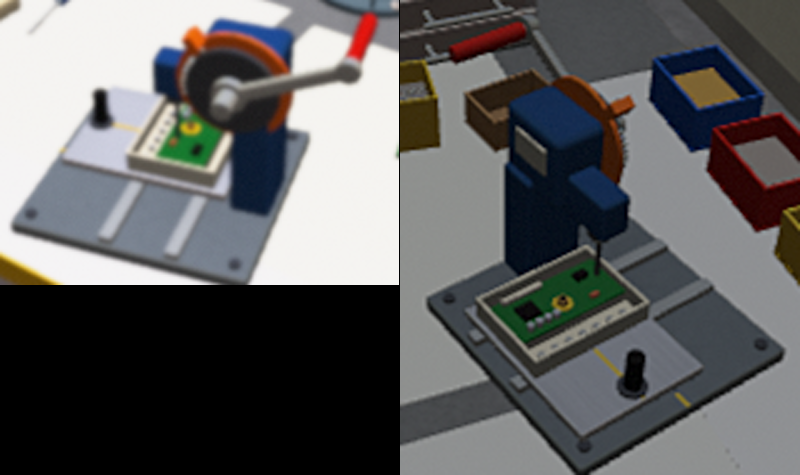

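The crop shows base corners, the insert at side (290,220), post top at side (319,242), the base's yellow mark at side (338,260), and the bar from side (247,121) to (275,113). The insert is clearly short of the pin (robot side).

```bash
python3 - <<'E'
from h import *
S=lambda x,y:(225+(x-400)/2.5,100+y/2.5); C=lambda x,y:(205+x/2.28,195+y/2.28)
pr=lambda *a:print(*[np.round(x,4) if not isinstance(x,str) else x for x in a])
cs={'--':onz('side',*S(430,298),.02),'-+':None}
A=onz('side',*S(430,298),.02);B=onz('side',*S(583,464),.02);D=onz('side',*S(782,348),.02)
pr('side -x-y?',A,B,D,np.linalg.norm(A-B),np.linalg.norm(B-D))
a=onz('scene',*C(13,224),.02);b=onz('scene',*C(245,277),.02);c=onz('scene',*C(308,132),.02)
pr('scene',a,b,c,np.linalg.norm(a-b),np.linalg.norm(b-c))
pr('mark',onz('side',*S(683,400),.02)); pr('insert',onz('side',*S(563,301),.07),onz('scene',*C(191,128),.07))
pr('post',onz('side',*S(635,355),.089),onz('scene',*C(100,93),.089))
pr('line',onz('side',*S(597,350),.041))
pr('pin tri',tri([ray('side',*S(598,272)),ray('scene',*C(178,144))]))
bar=[tri([ray('side',*S(*s)),ray('scene',*C(*q))]) for s,q in [((452,54),(370,18)),((524,32),(353,58))]]
pr('bar ends',*bar,np.linalg.norm(bar[0]-bar[1]))
pr('bar centroid',tri([ray('side',259.6,114.5),ray('scene',364.1,209.6)]))
E
```

```text
side -x-y? [0.4236 0.0991 0.02  ] [ 0.4919 -0.1717  0.02  ] [ 0.7542 -0.1088  0.02  ] 0.2793 0.2698
scene [ 0.7557 -0.1     0.02  ] [0.6819 0.1693 0.02  ] [0.4204 0.1064 0.02  ] 0.2792 0.269
mark [ 0.6208 -0.1349  0.02  ]
insert [ 0.5404 -0.0035  0.07  ] [0.5463 0.0105 0.07  ]
post [ 0.5695 -0.1149  0.089 ] [ 0.5686 -0.1095  0.089 ]
line [ 0.5576 -0.0568  0.041 ]
pin tri [0.589  0.0185 0.0771]
bar ends [0.4919 0.204  0.2632] [0.5764 0.2212 0.2643] 0.0863
bar centroid [0.5337 0.2143 0.27  ]
```

{"name": "carry_out", "arguments": {"steps": [0, 0, -0.05, 0, 0, 0, 0.6, 0, 0, -0.1, 0, 0, -0.05, 0.6, -0.06, -0.056, -0.1, 0, 0, -0.1, 0.6, -0.09, -0.085, -0.1, 0, 0, -0.15, 0.6, -0.12, -0.113, -0.1, 0, 0, -0.2, 0.6, -0.15, -0.141, -0.1, 0, 0, -0.25, 0.6, -0.18, -0.169, -0.1, 0, 0, -0.3, 0.6, -0.21, -0.197, -0.1, 0, 0, -0.35, 0.6, -0.24, -0.226, -0.1, 0, 0, -0.4, 0.6, -0.27, -0.254, -0.1, 0, 0, -0.45, 0.6, -0.3, -0.282, -0.1, 0, 0, -0.494, 0.6, -0.33, -0.31, -0.1, 0, 0, -0.494, 0.6, -0.36, -0.338, -0.1, 0, 0, -0.494, 0.6, -0.4, -0.375, -0.1, 0, 0, -0.494, 0.6, -0.43, -0.404, -0.1, 0, 0, -0.494, 0.6, -0.46, -0.432, -0.1, 0, 0, -0.494, 0.6, -0.49, -0.46, -0.1, 0, 0, -0.494, 0.6, -0.52, -0.488, -0.1, 0, 0, -0.494, 0.6, -0.55, -0.516, -0.08, 0, 0, -0.494, 0.6, -0.579, -0.5435, -0.04, 0, 0, -0.494, 0.6]}}

```text
time_s: 2.15
eef_pos: [0.5685, -0.11, 0.3504]
eef_rot: [0.003, -0.122, 0.992, -0.002]
wrist_force: [1.1, 0.7, 0.2]
opening: 0.601
grasp_force: 0.0
```

```bash
python3 - <<'E'
from h import *
import json
o=ctrl.get_obs(); im=snap('wrist','w1.png'); print(o['eef_pos'],o['eef_rot'])
np.save('w1pose.npy',np.r_[o['eef_pos'],o['eef_rot']])
E
```

```text
[ 0.56854654 -0.11001006  0.35044569] [ 0.00262678 -0.12239317  0.99247703 -0.00153752]
```

View pics/w1.png

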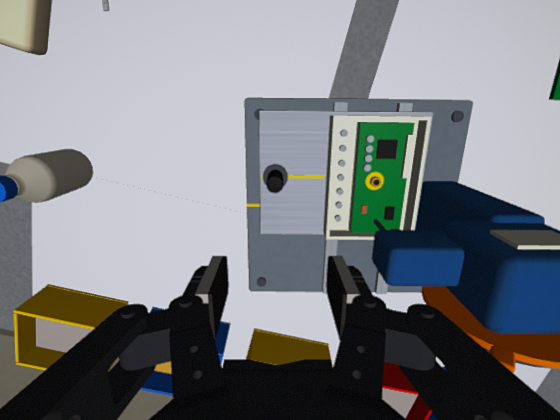

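Wrist view: post top ~(276,186), insert ring (376,181), base mark (253,205), plate line at (305,177), base corners (246,99), (472,100), (249,290), and the pin near (383,232).

```bash
python3 - <<'E'
from h import *
p=np.load('w1pose.npy'); o={'eef_pos':p[:3],'eef_rot':p[3:]}
g=lambda u,v,z:onz('wrist',u,v,z,o)
A=g(246,99,.02);B=g(472,100,.02);C=g(249,290,.02)
print('corners',A,B,C,np.linalg.norm(A-B),np.linalg.norm(A-C))
d=B-A;e=C-A; print('yaw',np.degrees(np.arctan2(-d[0],d[1])),np.degrees(np.arctan2(e[1],e[0])))
M=g(253,205,.02);I=g(376,181,.07);P=g(276,186,.089);L=g(305,177,.041)
print(M,I,P,L)
y=np.radians(14);ex=np.array([np.cos(y),np.sin(y),0])
for n,v in zip('MIPL',[M,I,P,L]): print(n,(v-M)@ex)
print('|IP|',np.linalg.norm((I-P)[:2]))
im=cv2.imread('pics/w1.png').astype(int)
m=((im[...,2]>190)&(im[...,1]>150)&(im[...,0]<80)).astype(np.uint8)
k,l,s,c=cv2.connectedComponentsWithStats(m)
for i in range(1,k):
    if s[i,4]>10: print(s[i],c[i])
E
```

```text
corners [ 0.48716626 -0.17167894  0.02      ] [0.41854713 0.10315006 0.02      ] [ 0.7540068  -0.10896463  0.02      ] 0.28326588870551017 0.27411121306557357
yaw 14.018950927357567 13.225931307636154
[ 0.62003291 -0.13277822  0.02      ] [0.53960447 0.00232654 0.07      ] [ 0.5699996  -0.11192519  0.089     ] [ 0.56072783 -0.07645453  0.041     ]
M 0.0
I -0.04535457243256045
P -0.043502303681117245
L -0.04391753430168199
|IP| 0.11822571714524821
[366 173  17  16 117] [373.88034188 179.94871795]
[289 176  35   2  70] [306.  176.5]
[247 204  12   2  24] [252.5 204.5]
[ 14 311  79  18 132] [ 51.9469697  319.31060606]
[ 14 314   4  48  92] [ 15.58695652 338.91304348]
[ 17 363  28   7  45] [ 30.48888889 365.91111111]
```

{"name": "carry_out", "arguments": {"steps": [-0.001, 0, 0.045, 0, 0, 0, 0.6, -0.001, 0, 0.09, 0, 0, 0, 0.6, -0.001, 0, 0.135, 0, 0, 0, 0.6, -0.001, 0, 0.17, 0, 0, 0, 0.6, -0.001, 0, 0.195, 0, 0, 0, 0.6, -0.001, 0, 0.21, 0, 0, 0, 0.6, -0.001, 0, 0.219, 0, 0, 0, 0.6, -0.001, 0, 0.219, 0, 0, 0, 0.6, -0.001, 0, 0.219, 0, 0, 0, 0.2, -0.001, 0, 0.219, 0, 0, 0, 0.1, -0.001, 0, 0.219, 0, 0, 0, 0, -0.001, 0, 0.219, 0, 0, 0, 0, -0.001, 0, 0.219, 0, 0, 0, 0, -0.001, 0, 0.219, 0, 0, 0, 0]}}

```text
time_s: 3.6
eef_pos: [0.5702, -0.1127, 0.1321]
eef_rot: [0.003, -0.122, 0.992, -0.005]
wrist_force: [4.6, -20.0, -6.4]
opening: 0.217
grasp_force: 58.7
```

{"name": "carry_out", "arguments": {"steps": [-0.005, -0.0015, 0, 0, 0, 0, 0, -0.01, -0.0015, 0, 0, 0, 0, 0, -0.015, -0.0015, 0, 0, 0, 0, 0, -0.02, -0.0015, 0, 0, 0, 0, 0, -0.025, -0.0015, 0, 0, 0, 0, 0, -0.03, -0.0015, 0, 0, 0, 0, 0, -0.035, -0.0015, 0, 0, 0, 0, 0, -0.04, -0.0015, 0, 0, 0, 0, 0, -0.043, -0.0015, 0, 0, 0, 0, 0, -0.044, -0.0015, 0, 0, 0, 0, 0, -0.044, -0.0015, 0, 0, 0, 0, 0, -0.044, -0.0015, 0, 0, 0, 0, 0]}}

```text
time_s: 4.8
eef_pos: [0.6126, -0.1026, 0.1321]
eef_rot: [0.003, -0.122, 0.992, -0.004]
wrist_force: [2.5, -15.8, -3.2]
opening: 0.218
grasp_force: 59.1
```

{"name": "carry_out", "arguments": {"steps": [-0.005, -0.001, 0, 0, 0, 0, 0, -0.01, -0.001, 0, 0, 0, 0, 0, -0.015, -0.001, 0, 0, 0, 0, 0, -0.02, -0.001, 0, 0, 0, 0, 0, -0.025, -0.001, 0, 0, 0, 0, 0, -0.03, -0.001, 0, 0, 0, 0, 0, -0.034, -0.001, 0, 0, 0, 0, 0, -0.036, -0.001, 0, 0, 0, 0, 0, -0.036, -0.001, 0, 0, 0, 0, 0]}}

```text
time_s: 5.7
eef_pos: [0.6477, -0.0942, 0.1321]
eef_rot: [0.002, -0.122, 0.992, -0.004]
wrist_force: [1.5, -13.2, -2.2]
opening: 0.215
grasp_force: 59.2
```

{"name": "carry_out", "arguments": {"steps": [-0.001, 0, 0, 0, 0, 0, 0, -0.002, 0, 0, 0, 0, 0, 0, -0.003, 0, 0, 0, 0, 0, 0, -0.003, 0, 0, 0, 0, 0, 0]}}

```text
time_s: 6.1
eef_pos: [0.6503, -0.0936, 0.1321]
eef_rot: [0.002, -0.122, 0.992, -0.004]
wrist_force: [0.8, -12.9, -0.1]
opening: 0.215
grasp_force: 59.3
```

{"name": "carry_out", "arguments": {"steps": [-0.001, 0, 0, 0, 0, 0, 0, -0.002, 0, 0, 0, 0, 0, 0, -0.002, 0, 0, 0, 0, 0, 0]}}

```text
time_s: 6.4
eef_pos: [0.6521, -0.0932, 0.1321]
eef_rot: [0.002, -0.122, 0.992, -0.004]
wrist_force: [0.3, -13.1, -0.7]
opening: 0.215
grasp_force: 59.3
```

{"name": "carry_out", "arguments": {"steps": [-0.001, 0, 0, 0, 0, 0, 0, -0.002, 0, 0, 0, 0, 0, 0, -0.002, 0, 0, 0, 0, 0, 0]}}

```text
time_s: 6.7
eef_pos: [0.6524, -0.0931, 0.132]
eef_rot: [-0.0, -0.122, 0.992, -0.003]
wrist_force: [-8.3, -15.4, 3.7]
opening: 0.214
grasp_force: 59.8
```

{"name": "carry_out", "arguments": {"steps": [0.004, -0.001, 0, 0, 0, 0, 0, 0.009, -0.001, 0, 0, 0, 0, 0, 0.014, -0.001, 0, 0, 0, 0, 0, 0.019, -0.001, 0, 0, 0, 0, 0, 0.024, -0.001, 0, 0, 0, 0, 0, 0.029, -0.001, 0, 0, 0, 0, 0, 0.034, -0.001, 0, 0, 0, 0, 0, 0.038, -0.001, 0, 0, 0, 0, 0, 0.041, -0.001, 0, 0, 0, 0, 0, 0.042, -0.001, 0, 0, 0, 0, 0, 0.042, -0.001, 0, 0, 0, 0, 0, 0.042, -0.001, 0, 0, 0, 0, 0]}}

```text
time_s: 7.9
eef_pos: [0.6142, -0.1024, 0.1321]
eef_rot: [0.003, -0.122, 0.992, -0.003]
wrist_force: [3.8, -8.9, -2.1]
opening: 0.212
grasp_force: 59.2
```

{"name": "carry_out", "arguments": {"steps": [0.0008, -0.0005, 0, 0, 0, 0, 0, 0.0008, -0.0005, 0, 0, 0, 0, 0, 0.0008, -0.0005, 0, 0, 0, 0, 0]}}

```text
time_s: 8.2
eef_pos: [0.6136, -0.1027, 0.1321]
eef_rot: [0.003, -0.122, 0.992, -0.002]
wrist_force: [4.0, -7.5, -1.8]
opening: 0.217
grasp_force: 59.2
```

{"name": "carry_out", "arguments": {"steps": [0, 0, 0, 0, 0, 0, 0.3, 0, 0, 0, 0, 0, 0, 0.6, 0, 0, 0, 0, 0, 0, 0.6, 0, 0, 0, 0, 0, 0, 0.6, 0, 0, -0.03, 0, 0, 0, 0.6, 0, 0, -0.07, 0, 0, 0, 0.6, 0, 0, -0.11, 0, 0, 0, 0.6, 0.01, 0, -0.15, 0, 0, 0, 0.6, 0.03, 0, -0.19, 0, 0, 0, 0.6, 0.05, 0, -0.22, 0, 0, 0, 0.6, 0.05, 0, -0.22, 0, 0, 0, 0.6, 0.05, 0, -0.22, 0, 0, 0, 0.6]}}

```text
time_s: 9.4
eef_pos: [0.5629, -0.1126, 0.3504]
eef_rot: [0.001, -0.123, 0.992, -0.0]
wrist_force: [0.4, 0.8, -0.6]
opening: 0.597
grasp_force: 0.0
```

```bash
python3 - <<'E'
from h import *
o=ctrl.get_obs(); im=snap('wrist','w2.png'); s=snap('side','s2.png'); c=snap('scene','c2.png'); print(o['eef_pos'],o['eef_rot'])
np.save('w2pose.npy',np.r_[o['eef_pos'],o['eef_rot']])
a=cv2.imread('pics/w2.png')[:, :]; 
b=cv2.resize(cv2.imread('pics/s2.png')[160:280,235:385],None,fx=2,fy=2,interpolation=cv2.INTER_CUBIC)
b=cv2.imread('pics/s2.png')[160:280,240:380]; b=cv2.resize(b,(240,206)); d=cv2.resize(cv2.imread('pics/c2.png')[200:300,220:340],(240,200))
k=np.zeros((420,800,3),np.uint8); k[:,:560]=a; k[:206,560:]=b; k[210:410,560:]=d; cv2.imwrite('pics/chk.png',k)
E
```

```text
[ 0.56290891 -0.11259777  0.35038976] [ 9.33045190e-04 -1.22652937e-01  9.92449084e-01 -4.49831343e-04]
```

View pics/chk.png

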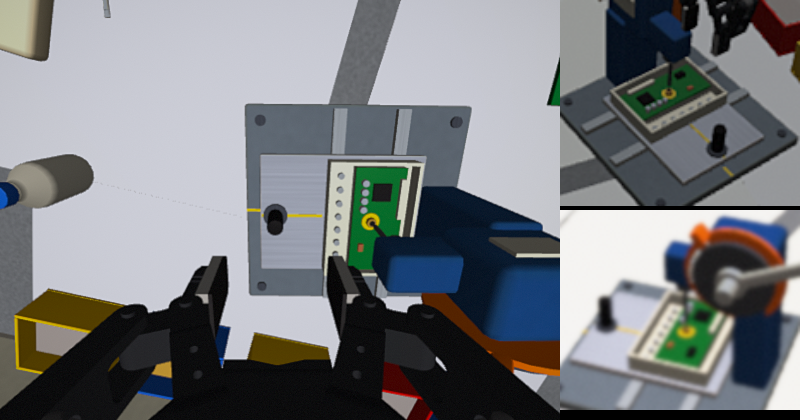

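The pin (~(372,222)) stands over the insert ring, and the plate line (215) continues the base mark (210) as its height demands. Now I'll check that numerically and work out the bar approach.

```bash
python3 - <<'E'
from h import *
p=np.load('w2pose.npy'); o={'eef_pos':p[:3],'eef_rot':p[3:]}
im=cv2.imread('pics/w2.png').astype(int)
m=((im[...,2]>190)&(im[...,1]>150)&(im[...,0]<90)).astype(np.uint8)
k,l,s,c=cv2.connectedComponentsWithStats(m)
y=np.radians(13.8);ex=np.array([np.cos(y),np.sin(y),0]);ey=np.array([-ex[1],ex[0],0])
z={'mark':.02,'line':.041,'ring':.07}; M=None
for i in range(1,k):
    if s[i,4]>10 and c[i,1]<240:print(s[i],c[i])
M=onz('wrist',252.5,210,.02,o)
for i in range(1,k):
    if s[i,4]>10 and c[i,1]<240 and c[i,0]>240:
        h=.02 if c[i,0]<262 else .041 if c[i,0]<340 else .07
        P=onz('wrist',*c[i],h,o); print(h,P,(P-M)@ex)
for n,f in [('side','s2'),('scene','c2')]:
    im=cv2.imread(f'pics/{f}.png').astype(int)
    m=((im[...,2]>110)&(im[...,1]>90)&(im[...,0]<80)&(im[...,2]-im[...,0]>70)).astype(np.uint8)
    k,l,s,c=cv2.connectedComponentsWithStats(m)
    for i in range(1,k):
        if s[i,4]>3 and 240<c[i,0]<350 and 190<c[i,1]<280: 
          print(n,s[i],c[i],[np.round((onz(n,*c[i],h)-M)@ex,4) for h in(.02,.041,.07)])
E
```

```text
[247 209  13   2  26] [253.  209.5]
[288 214  34   3  78] [302.96153846 215.30769231]
[363 214  16  15  88] [369.63636364 219.92045455]
0.02 [ 0.6195049  -0.13332106  0.02      ] -0.0007350582359465951
0.041 [ 0.60429324 -0.06714095  0.041     ] 0.00027854699405494774
0.07 [0.58108562 0.00933759 0.07      ] -0.004016480056237757
side [299 212   9   5  21] [302.66666667 214.14285714] [np.float64(0.0287), np.float64(0.0146), np.float64(-0.0049)]
side [317 233  10  10  11] [321.09090909 237.18181818] [np.float64(0.0149), np.float64(0.0011), np.float64(-0.0179)]
side [336 258   5   4   6] [337.83333333 259.5       ] [np.float64(0.0005), np.float64(-0.013), np.float64(-0.0315)]
scene [286 208   9   9  36] [290.61111111 211.16666667] [np.float64(-0.2988), np.float64(-0.269), np.float64(-0.2278)]
scene [311 211   7   3   7] [314.         211.85714286] [np.float64(-0.3194), np.float64(-0.2891), np.float64(-0.2472)]
scene [279 258   9   6  43] [282.90697674 260.69767442] [np.float64(-0.0502), np.float64(-0.0263), np.float64(0.0067)]
scene [274 266   2   2   4] [274.5 266.5] [np.float64(-0.0185), np.float64(0.0047), np.float64(0.0367)]
```

{"name": "carry_out", "arguments": {"steps": [0, 0, -0.04, 0, 0, 0, 0.6, 0, 0, -0.07, 0, 0, 0, 0.6, -0.005, 0.03, -0.08, 0, 0, 0, 0.6, -0.01, 0.07, -0.08, 0, 0, 0, 0.6, -0.018, 0.11, -0.08, 0, 0, 0, 0.6, -0.025, 0.15, -0.08, 0, 0, 0, 0.6, -0.032, 0.19, -0.08, 0, 0, 0, 0.6, -0.04, 0.23, -0.08, 0, 0, 0, 0.6, -0.045, 0.27, -0.08, 0, 0, 0, 0.6, -0.05, 0.3, -0.08, 0, 0, 0, 0.6, -0.052, 0.32, -0.07, 0, 0, 0, 0.6, -0.052, 0.324, -0.05, 0, 0, 0, 0.6, -0.052, 0.324, -0.03, 0, 0, 0, 0.6, -0.052, 0.324, -0.03, 0, 0, 0, 0.6, -0.052, 0.324, -0.03, 0, 0, 0, 0.6]}}

```text
time_s: 11.05
eef_pos: [0.5343, 0.2144, 0.3784]
eef_rot: [-0.001, -0.123, 0.992, -0.0]
wrist_force: [0.1, -0.7, 0.9]
opening: 0.598
grasp_force: 0.0
```

```bash
python3 - <<'E'
from h import *
o=ctrl.get_obs(); im=snap('wrist','w3.png'); print(o['eef_pos'],o['eef_rot'])
np.save('w3pose.npy',np.r_[o['eef_pos'],o['eef_rot']])
im=cv2.imread('pics/w3.png').astype(int)
m=((im[...,2]>110)&(im[...,1]<60)&(im[...,0]<60)).astype(np.uint8)
k,l,s,c=cv2.connectedComponentsWithStats(m)
for i in range(1,k):
    if s[i,4]>100: print(s[i],c[i],onz('wrist',*c[i],.265))
E
```

```text
[0.53425063 0.21441002 0.37838227] [-1.37681124e-03 -1.22868832e-01  9.92421961e-01 -7.16742625e-05]
[ 262  173   29  129 3489] [275.34823732 235.22900545] [0.53361099 0.21281043 0.265     ]
```

View pics/w3.png

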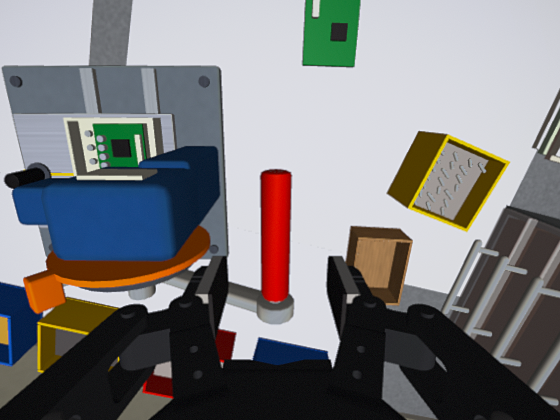

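The red bar (262–291, 173–302) runs along tool x, centred between the fingers. Descending to pinch.

{"name": "carry_out", "arguments": {"steps": [0, -0.001, 0.02, 0, 0, 0, 0.6, 0, -0.001, 0.04, 0, 0, 0, 0.6, 0, -0.001, 0.055, 0, 0, 0, 0.6, 0, -0.001, 0.062, 0, 0, 0, 0.6, 0, -0.001, 0.062, 0, 0, 0, 0.6, 0, -0.001, 0.062, 0, 0, 0, 0.3, 0, -0.001, 0.062, 0, 0, 0, 0.1, 0, -0.001, 0.062, 0, 0, 0, 0, 0, -0.001, 0.062, 0, 0, 0, 0, 0, -0.001, 0.062, 0, 0, 0, 0, 0, -0.001, 0.062, 0, 0, 0, 0]}}

```text
time_s: 12.2
eef_pos: [0.5351, 0.2134, 0.3188]
eef_rot: [0.001, -0.123, 0.992, 0.0]
wrist_force: [0.2, -0.1, 6.0]
opening: 0.207
grasp_force: 58.7
```

{"name": "carry_out", "arguments": {"steps": [0, 0, -0.001, 0, 0, 0, 0, 0, 0, -0.002, 0, 0, 0, 0, 0, 0, -0.002, 0, 0, 0, 0]}}

```text
time_s: 12.5
eef_pos: [0.535, 0.2133, 0.319]
eef_rot: [0.0, -0.123, 0.992, 0.0]
wrist_force: [4.4, 1.2, -3.1]
opening: 0.213
grasp_force: 58.9
```

{"name": "carry_out", "arguments": {"steps": [0, 0, -0.001, 0, 0, 0, 0, 0, 0, -0.002, 0, 0, 0, 0, 0, 0, -0.002, 0, 0, 0, 0]}}

```text
time_s: 12.8
eef_pos: [0.5349, 0.2133, 0.3192]
eef_rot: [-0.0, -0.123, 0.992, 0.0]
wrist_force: [9.3, 1.5, -12.3]
opening: 0.212
grasp_force: 59.1
```

{"name": "carry_out", "arguments": {"steps": [0, 0, 0.003, 0, 0, 0, 0, 0, 0.001, 0.006, 0, 0, 0, 0, 0, 0.002, 0.009, 0, 0, 0, 0, 0, 0.004, 0.012, 0, 0, 0, 0, 0, 0.005, 0.015, 0, 0, 0, 0, 0, 0.0055, 0.017, 0, 0, 0, 0, 0, 0.0055, 0.017, 0, 0, 0, 0, 0, 0.0055, 0.017, 0, 0, 0, 0]}}

```text
time_s: 13.6
eef_pos: [0.5338, 0.2187, 0.306]
eef_rot: [0.001, -0.123, 0.992, -0.0]
wrist_force: [1.4, -0.4, 6.8]
opening: 0.211
grasp_force: 61.0
```

{"name": "carry_out", "arguments": {"steps": [0, 0.0005, 0.0015, 0, 0, 0, 0, 0, 0.001, 0.003, 0, 0, 0, 0, 0, 0.001, 0.003, 0, 0, 0, 0]}}

```text
time_s: 13.9
eef_pos: [0.5335, 0.2197, 0.303]
eef_rot: [0.001, -0.123, 0.992, -0.0]
wrist_force: [1.4, -0.1, 6.1]
opening: 0.214
grasp_force: 61.0
```

{"name": "carry_out", "arguments": {"steps": [0, 0.0005, 0.0015, 0, 0, 0, 0, 0, 0.001, 0.003, 0, 0, 0, 0, 0, 0.001, 0.003, 0, 0, 0, 0]}}

```text
time_s: 14.2
eef_pos: [0.5333, 0.2207, 0.2999]
eef_rot: [0.001, -0.123, 0.992, -0.0]
wrist_force: [1.4, -0.4, 7.0]
opening: 0.218
grasp_force: 61.0
```

{"name": "carry_out", "arguments": {"steps": [0, 0.0005, 0.0015, 0, 0, 0, 0, 0, 0.001, 0.003, 0, 0, 0, 0, 0, 0.001, 0.003, 0, 0, 0, 0]}}

```text
time_s: 14.5
eef_pos: [0.5331, 0.2216, 0.2969]
eef_rot: [0.001, -0.123, 0.992, -0.0]
wrist_force: [0.4, -1.0, 6.3]
opening: 0.211
grasp_force: 61.0
```

{"name": "carry_out", "arguments": {"steps": [0, 0.0005, 0.0015, 0, 0, 0, 0, 0, 0.001, 0.003, 0, 0, 0, 0, 0, 0.001, 0.003, 0, 0, 0, 0]}}

```text
time_s: 14.8
eef_pos: [0.5329, 0.2224, 0.2939]
eef_rot: [0.001, -0.123, 0.992, -0.0]
wrist_force: [-0.2, -1.2, 6.4]
opening: 0.209
grasp_force: 61.0
```

{"name": "carry_out", "arguments": {"steps": [0, 0.0005, 0.0015, 0, 0, 0, 0, 0, 0.001, 0.003, 0, 0, 0, 0, 0, 0.001, 0.003, 0, 0, 0, 0]}}

```text
time_s: 15.1
eef_pos: [0.5327, 0.2232, 0.2909]
eef_rot: [0.001, -0.123, 0.992, -0.0]
wrist_force: [0.9, -1.4, 5.9]
opening: 0.21
grasp_force: 60.9
```

{"name": "carry_out", "arguments": {"steps": [0, 0.0005, 0.0015, 0, 0, 0, 0, 0, 0.001, 0.003, 0, 0, 0, 0, 0, 0.001, 0.003, 0, 0, 0, 0]}}

```text
time_s: 15.4
eef_pos: [0.5325, 0.224, 0.2878]
eef_rot: [0.001, -0.123, 0.992, -0.001]
wrist_force: [1.0, -2.6, 5.9]
opening: 0.211
grasp_force: 60.9
```

{"name": "carry_out", "arguments": {"steps": [0, 0.0002, 0.001, 0, 0, 0, 0, 0, 0.0004, 0.002, 0, 0, 0, 0, 0, 0.0004, 0.002, 0, 0, 0, 0]}}

```text
time_s: 15.7
eef_pos: [0.5324, 0.2243, 0.2859]
eef_rot: [0.001, -0.123, 0.992, -0.001]
wrist_force: [1.6, -3.2, 6.8]
opening: 0.212
grasp_force: 60.9
```

{"name": "carry_out", "arguments": {"steps": [0, 0.0002, 0.001, 0, 0, 0, 0, 0, 0.0004, 0.002, 0, 0, 0, 0, 0, 0.0004, 0.002, 0, 0, 0, 0]}}

```text
time_s: 16.0
eef_pos: [0.5324, 0.2247, 0.2839]
eef_rot: [0.001, -0.123, 0.992, -0.001]
wrist_force: [1.6, -3.4, 7.0]
opening: 0.21
grasp_force: 60.9
```

{"name": "carry_out", "arguments": {"steps": [0, 0.0002, 0.001, 0, 0, 0, 0, 0, 0.0004, 0.002, 0, 0, 0, 0, 0, 0.0004, 0.002, 0, 0, 0, 0]}}

```text
time_s: 16.3
eef_pos: [0.5322, 0.2251, 0.2819]
eef_rot: [0.001, -0.123, 0.992, -0.001]
wrist_force: [1.1, -2.3, 5.6]
opening: 0.212
grasp_force: 61.0
```

{"name": "carry_out", "arguments": {"steps": [0, 0.0002, 0.001, 0, 0, 0, 0, 0, 0.0004, 0.002, 0, 0, 0, 0, 0, 0.0004, 0.002, 0, 0, 0, 0]}}

```text
time_s: 16.6
eef_pos: [0.5322, 0.2254, 0.2799]
eef_rot: [0.001, -0.123, 0.992, -0.001]
wrist_force: [1.7, -2.9, 6.7]
opening: 0.211
grasp_force: 61.0
```

{"name": "carry_out", "arguments": {"steps": [0, 0.0002, 0.001, 0, 0, 0, 0, 0, 0.0004, 0.002, 0, 0, 0, 0, 0, 0.0004, 0.002, 0, 0, 0, 0]}}

```text
time_s: 16.9
eef_pos: [0.5321, 0.2257, 0.278]
eef_rot: [0.001, -0.123, 0.992, -0.001]
wrist_force: [1.8, -2.9, 6.7]
opening: 0.215
grasp_force: 61.0
```

{"name": "carry_out", "arguments": {"steps": [0, 0.0002, 0.001, 0, 0, 0, 0, 0, 0.0004, 0.002, 0, 0, 0, 0, 0, 0.0004, 0.002, 0, 0, 0, 0]}}

```text
time_s: 17.2
eef_pos: [0.5321, 0.226, 0.2762]
eef_rot: [0.001, -0.123, 0.992, -0.001]
wrist_force: [0.5, -5.1, 7.2]
opening: 0.212
grasp_force: 61.1
```

{"name": "carry_out", "arguments": {"steps": [0, 0.0002, 0.001, 0, 0, 0, 0, 0, 0.0004, 0.002, 0, 0, 0, 0, 0, 0.0004, 0.002, 0, 0, 0, 0]}}

```text
time_s: 17.5
eef_pos: [0.532, 0.2262, 0.2745]
eef_rot: [0.001, -0.123, 0.992, -0.001]
wrist_force: [0.7, -5.1, 8.4]
opening: 0.214
grasp_force: 61.2
```

{"name": "carry_out", "arguments": {"steps": [0, -0.0003, 0.0005, 0, 0, 0, 0, 0, -0.0003, 0.001, 0, 0, 0, 0, 0, -0.0003, 0.001, 0, 0, 0, 0]}}

```text
time_s: 17.8
eef_pos: [0.532, 0.2262, 0.2737]
eef_rot: [0.001, -0.123, 0.992, -0.001]
wrist_force: [-1.4, -4.2, 10.9]
opening: 0.21
grasp_force: 61.3
```

{"name": "carry_out", "arguments": {"steps": [0, -0.0003, 0.0005, 0, 0, 0, 0, 0, -0.0003, 0.001, 0, 0, 0, 0, 0, -0.0003, 0.001, 0, 0, 0, 0]}}

```text
time_s: 18.1
eef_pos: [0.532, 0.2263, 0.2729]
eef_rot: [0.001, -0.123, 0.992, -0.0]
wrist_force: [-0.9, -3.8, 10.1]
opening: 0.207
grasp_force: 61.4
```

{"name": "carry_out", "arguments": {"steps": [0, 0, 0.0005, 0, 0, 0, 0, 0, 0, 0.001, 0, 0, 0, 0, 0, 0, 0.001, 0, 0, 0, 0]}}

```text
time_s: 18.4
eef_pos: [0.532, 0.2263, 0.272]
eef_rot: [0.001, -0.123, 0.992, -0.0]
wrist_force: [-0.5, -2.9, 11.2]
opening: 0.209
grasp_force: 61.4
```

{"name": "carry_out", "arguments": {"steps": [0, 0, 0.0005, 0, 0, 0, 0, 0, 0, 0.001, 0, 0, 0, 0, 0, 0, 0.001, 0, 0, 0, 0]}}

```text
time_s: 18.7
eef_pos: [0.532, 0.2264, 0.2709]
eef_rot: [0.001, -0.123, 0.992, -0.0]
wrist_force: [-0.8, -2.2, 10.7]
opening: 0.211
grasp_force: 61.4
```

{"name": "carry_out", "arguments": {"steps": [0, 0, 0.0005, 0, 0, 0, 0, 0, 0, 0.001, 0, 0, 0, 0, 0, 0, 0.001, 0, 0, 0, 0]}}

```text
time_s: 19.0
eef_pos: [0.5318, 0.2266, 0.2696]
eef_rot: [0.001, -0.123, 0.992, -0.0]
wrist_force: [-0.3, -1.2, 6.3]
opening: 0.206
grasp_force: 61.2
```

{"name": "carry_out", "arguments": {"steps": [0, 0, 0.002, 0, 0, 0, 0, 0, 0, 0.004, 0, 0, 0, 0, 0, 0, 0.005, 0, 0, 0, 0, 0, 0, 0.005, 0, 0, 0, 0]}}

```text
time_s: 19.4
eef_pos: [0.5317, 0.2268, 0.2635]
eef_rot: [0.001, -0.123, 0.992, 0.0]
wrist_force: [1.5, 1.0, 4.5]
opening: 0.211
grasp_force: 61.0
```

{"name": "carry_out", "arguments": {"steps": [0, 0, 0.002, 0, 0, 0, 0, 0, 0, 0.004, 0, 0, 0, 0, 0, 0, 0.005, 0, 0, 0, 0, 0, 0, 0.005, 0, 0, 0, 0]}}

```text
time_s: 19.8
eef_pos: [0.5318, 0.2269, 0.2588]
eef_rot: [0.001, -0.123, 0.992, 0.0]
wrist_force: [2.2, 0.6, 7.9]
opening: 0.207
grasp_force: 61.2
```

{"name": "carry_out", "arguments": {"steps": [0, 0, 0.001, 0, 0, 0, 0, 0, 0, 0.003, 0, 0, 0, 0, 0, 0, 0.003, 0, 0, 0, 0]}}

```text
time_s: 20.1
eef_pos: [0.5318, 0.2269, 0.2561]
eef_rot: [0.001, -0.123, 0.992, 0.0]
wrist_force: [0.5, 1.0, 9.7]
opening: 0.211
grasp_force: 61.3
```

{"name": "carry_out", "arguments": {"steps": [0, 0, 0.001, 0, 0, 0, 0, 0, 0, 0.002, 0, 0, 0, 0, 0, 0, 0.002, 0, 0, 0, 0]}}

```text
time_s: 20.4
eef_pos: [0.5318, 0.2269, 0.2544]
eef_rot: [0.001, -0.123, 0.992, 0.0]
wrist_force: [-0.3, 0.3, 11.3]
opening: 0.211
grasp_force: 61.5
```

{"name": "carry_out", "arguments": {"steps": [0, 0, 0.001, 0, 0, 0, 0, 0, 0, 0.002, 0, 0, 0, 0, 0, 0, 0.002, 0, 0, 0, 0]}}

```text
time_s: 20.7
eef_pos: [0.5319, 0.2269, 0.2525]
eef_rot: [0.001, -0.123, 0.992, 0.0]
wrist_force: [-1.9, 0.4, 11.7]
opening: 0.209
grasp_force: 61.5
```

{"name": "carry_out", "arguments": {"steps": [0, 0, 0.001, 0, 0, 0, 0, 0, 0, 0.002, 0, 0, 0, 0, 0, 0, 0.002, 0, 0, 0, 0]}}

```text
time_s: 21.0
eef_pos: [0.5318, 0.2268, 0.25]
eef_rot: [0.001, -0.123, 0.992, 0.0]
wrist_force: [0.9, 0.0, 6.6]
opening: 0.212
grasp_force: 61.3
```

{"name": "carry_out", "arguments": {"steps": [0, 0, 0.003, 0, 0, 0, 0, 0, -0.0005, 0.006, 0, 0, 0, 0, 0, -0.001, 0.01, 0, 0, 0, 0, 0, -0.0015, 0.013, 0, 0, 0, 0, 0, -0.0015, 0.013, 0, 0, 0, 0]}}

```text
time_s: 21.5
eef_pos: [0.5322, 0.2254, 0.2369]
eef_rot: [0.001, -0.123, 0.992, 0.0]
wrist_force: [-1.2, 2.0, 8.8]
opening: 0.206
grasp_force: 61.4
```

{"name": "carry_out", "arguments": {"steps": [0, -0.0003, 0.001, 0, 0, 0, 0, 0, -0.0003, 0.002, 0, 0, 0, 0, 0, -0.0003, 0.002, 0, 0, 0, 0]}}

```text
time_s: 21.8
eef_pos: [0.5323, 0.2252, 0.2354]
eef_rot: [0.001, -0.123, 0.992, 0.0]
wrist_force: [-0.7, 0.1, 11.7]
opening: 0.209
grasp_force: 61.5
```

{"name": "carry_out", "arguments": {"steps": [0, -0.0003, 0.001, 0, 0, 0, 0, 0, -0.0003, 0.002, 0, 0, 0, 0, 0, -0.0003, 0.002, 0, 0, 0, 0]}}

```text
time_s: 22.1
eef_pos: [0.5323, 0.2249, 0.2334]
eef_rot: [0.001, -0.123, 0.992, 0.0]
wrist_force: [-0.6, -0.0, 11.2]
opening: 0.209
grasp_force: 61.5
```

{"name": "carry_out", "arguments": {"steps": [0, -0.0003, 0.001, 0, 0, 0, 0, 0, -0.0003, 0.002, 0, 0, 0, 0, 0, -0.0003, 0.002, 0, 0, 0, 0]}}

```text
time_s: 22.4
eef_pos: [0.5323, 0.2244, 0.2308]
eef_rot: [0.001, -0.123, 0.992, 0.0]
wrist_force: [0.5, 0.6, 6.8]
opening: 0.208
grasp_force: 61.3
```

{"name": "carry_out", "arguments": {"steps": [0, -0.001, 0.003, 0, 0, 0, 0, 0, -0.0017, 0.006, 0, 0, 0, 0, 0, -0.0025, 0.01, 0, 0, 0, 0, 0, -0.003, 0.012, 0, 0, 0, 0, 0, -0.003, 0.012, 0, 0, 0, 0]}}

```text
time_s: 22.9
eef_pos: [0.5331, 0.2217, 0.2191]
eef_rot: [0.001, -0.123, 0.992, 0.0]
wrist_force: [-1.2, 0.2, 11.0]
opening: 0.21
grasp_force: 61.5
```

{"name": "carry_out", "arguments": {"steps": [0, -0.0003, 0.001, 0, 0, 0, 0, 0, -0.0006, 0.002, 0, 0, 0, 0, 0, -0.0006, 0.002, 0, 0, 0, 0]}}

```text
time_s: 23.2
eef_pos: [0.5332, 0.2211, 0.2174]
eef_rot: [0.001, -0.123, 0.992, 0.0]
wrist_force: [-1.7, 1.2, 12.1]
opening: 0.21
grasp_force: 61.6
```

{"name": "carry_out", "arguments": {"steps": [0, -0.0003, 0.001, 0, 0, 0, 0, 0, -0.0006, 0.002, 0, 0, 0, 0, 0, -0.0006, 0.002, 0, 0, 0, 0]}}

```text
time_s: 23.5
eef_pos: [0.5334, 0.2205, 0.2153]
eef_rot: [0.001, -0.123, 0.992, 0.0]
wrist_force: [-1.2, -0.7, 10.8]
opening: 0.211
grasp_force: 61.6
```

{"name": "carry_out", "arguments": {"steps": [0, -0.0003, 0.001, 0, 0, 0, 0, 0, -0.0006, 0.002, 0, 0, 0, 0, 0, -0.0006, 0.002, 0, 0, 0, 0]}}

```text
time_s: 23.8
eef_pos: [0.5335, 0.2197, 0.2128]
eef_rot: [0.001, -0.123, 0.992, -0.0]
wrist_force: [-0.0, -1.0, 6.7]
opening: 0.208
grasp_force: 61.3
```

Fourth click passed (force 10.8 to 6.7 N). I'll go to mid-tooth and hold.

{"name": "carry_out", "arguments": {"steps": [0, -0.0007, 0.002, 0, 0, 0, 0, 0, -0.0014, 0.004, 0, 0, 0, 0, 0, -0.0018, 0.005, 0, 0, 0, 0, 0, -0.0018, 0.005, 0, 0, 0, 0, 0, -0.0018, 0.005, 0, 0, 0, 0, 0, -0.0018, 0.005, 0, 0, 0, 0]}}

```text
time_s: 24.4
eef_pos: [0.534, 0.2179, 0.2077]
eef_rot: [0.001, -0.123, 0.992, -0.0]
wrist_force: [0.3, -0.2, 8.3]
opening: 0.211
grasp_force: 61.4
```

```bash
python3 - <<'E'
from h import *
s=snap('side','s3.png'); c=snap('scene','c3.png')
b=cv2.imread('pics/s3.png')[90:290,220:390]; b=cv2.resize(b,(400,470)); d=cv2.resize(cv2.imread('pics/c3.png')[190:330,200:380],(400,311))
k=np.zeros((470,800,3),np.uint8); k[:,:400]=b; k[:311,400:]=d; cv2.imwrite('pics/chk3.png',k); o=ctrl.get_obs(); print(o['eef_pos'],o['wrist_force'])
E
```

```text
[0.53402108 0.21794053 0.20774397] [ 0.3363997  -0.52455996  8.07402917]
```

View pics/chk3.png

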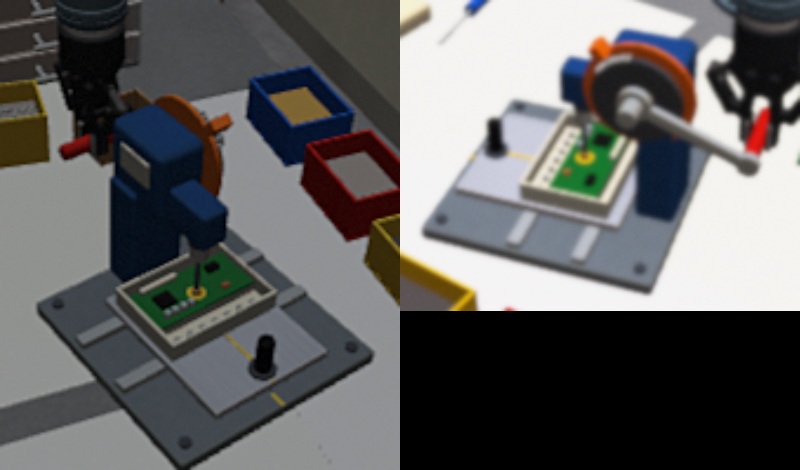

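The pin is down in the insert (side crop (196,292), scene crop (584,155)), and the bar is held below horizontal. I'm handing in.

```bash
python3 -c "
from bench import ctrl
print(ctrl.hand_in())"
```

```text
the job is handed in; nothing more can be done
None
```

I slid the carriage until the insert was under the pin, then brought the lever about 7 mm past the fourth click (the fifth is roughly 17 mm past it). The job was handed in at about 24 s with the gripper still holding the bar there; no verdict was returned.

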